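Run a culture plate into the colony imager and start the picture

TASK

Load the culture plate into the colony imager: press the blue lock button on the carriage and, keeping it pressed all the way, push the carriage in until its black plate stops against the imager's face, then let the button spring up so that the carriage is locked there. Then press the green key on top of the imager fully down and let it go, to start the picture. Do it all with the fingertips, without pinching or lifting anything; the plate must stay lying in the carriage, and the things lying around are not to be disturbed.

Things in the scene. Friction and masses are not known exactly. Their poses are not given: they have to be found in the camera images.
- imager: Colony imager standing on the worktop: white housing (dark chamber, 184 x 140 mm, its top 121 mm above the worktop) with a low slide bed in front of its mouth, 390 mm long in all. It is fixed. Origin: on the worktop, under the middle of the whole; its y axis is the direction in which the carriage slides in, z is up. The housing covers y = +60 to +200 mm and x = -92 to +92 mm of this frame, the slide bed x = -66 to +66 mm from y = -193 mm on.
- carriage (a joint): Travel of the carriage along the imager's y axis, m: 0 = fully out (start), 0.120 = fully in, on the end stop, the black seal plate closing the mouth. While the lock button is up the carriage is locked by a pawl in a toothed rack (10 mm pitch, up to 4 mm of play); let go on the way, the button locks it again at the next tooth. Freed, it needs about 2 to 3 N to push. Locked home it stands between 0.117 and 0.120.
- lock (a joint): Downward travel of the blue lock button, m: 0 = up (locked), 0.007 = fully down. It frees the carriage from 0.0045 on. A spring pushes it up, 2 N at the top and 5 N fully down.
- lock_top (a point): Centre of the top face of the blue lock button, a ribbed flat cap 48 mm (imager x) by 32 mm (imager y), 58 mm above the worktop when up; moves with carriage and button. On its imager +y side stands the push face of the handle block; on the other three sides it is open (bezel only 48 mm above the worktop). With the carriage home, the imager's face is 100 mm beyond this point.
- push_face (a point): Middle of the upright push face of the grey handle block, part of the carriage, facing the imager's -y: 98 mm wide, top 79 mm above the worktop, 19 mm beyond the button's centre; a fingertip pressing the button pushes the carriage by it. Drawn back while still pressing, the finger drags the carriage back. 73 mm beyond it is the black seal plate, 96 mm high.
- start_key (a joint): Downward travel of the green start key, m: 0 = up, 0.005 = fully down; it springs back. Fully down takes 4.5 N.
- start_key_top (a point): Centre of the top of the round green start key (26 mm across) on the imager's flat roof; nothing stands above it.
- nest (a point): Centre of the carriage's dish nest, on the tray's surface (44 mm above the worktop), 158 mm along the imager's +y from the lock button: four low wire arcs, 4 mm high, hold the plate.
- plate: White culture plate (closed petri dish), 102 mm across, 16 mm high, lying loose in the nest with 1.5 mm play; origin at the centre of its underside. It rides in with the carriage.
- spare_plate: Another white petri dish, 102 mm across, 17 mm high, loose on the worktop; bystander. Origin at the centre of its underside.
- forceps: Steel forceps, 140 mm long, 9 mm high, loose on the worktop; bystander.
- marker: Grey felt marker, 126 mm long, 12 mm thick, loose on the worktop; bystander.

How it is judged:
On the way, in this order (a step that is already met when the one before it is completed fails the run):
1. the lock button is held down and the carriage is half-way in (value of joint lock above 0.0035 m and value of joint carriage between 0.06 and 0.112 m), for 0.05 s.
2. the carriage is on its end stop, the button is up and has locked it (value of joint carriage above 0.115 m and value of joint lock below 0.0015 m), for 0.2 s.
3. the green key is pressed down (value of joint start_key above 0.0035 m and value of joint carriage above 0.115 m), for 0.05 s.
At the end, for the whole second after the job is handed in: The carriage stands within 5 mm of its end stop with the lock button up (within 1.5 mm), the green key is up again, the plate lies flat in its nest (within 5 mm), at rest, and the spare plate, forceps and marker are within 15 mm of where they were (all of step 2 and value of joint start_key below 0.001 m and distance between plate and nest below 0.005 m and angle between plate's own z axis and vertical below 0.03 rad and linear speed of plate below 0.01 m/s and distance of each of spare_plate, forceps, marker from where it was at the start of the episode below 0.015 m); the robot touches nothing.
It fails at once if the lock button was let up on the way in (value of joint carriage between 0.007 and 0.112 m and value of joint lock below 0.0015 m).
It fails at once if the green key was pressed before the carriage was locked home (value of joint start_key above 0.002 m and (value of joint carriage below 0.115 m or value of joint lock above 0.002 m)).
It fails at once if the plate was handled, or left its nest (contact force between the fingers and plate above 1 N or distance between plate and nest above 0.01 m).
It fails at once if the spare plate, the forceps or the marker was shifted or lifted (distance of any of spare_plate, forceps, marker from where it was at the start of the episode above 0.02 m).
It also fails if it takes over 40 s, if anything falls off the work surface, if the arm or the gripper's body presses on something with over 40 N, if the wrist force passes 120 N, or if a joint passes its speed limit or range.

ROBOT

A 7-joint arm with a two-finger parallel gripper is mounted at the origin on a cart in front of the work surface, level with it; the furniture and walls round the work are solid. World frame = base frame: x ahead of the robot, y to its left, z up, the work surface at z = 0. Lengths are in m, angles in rad, forces in N, time in s.
With the tool pointing down it reaches from about 0.4 to 0.85 m from the base axis. Payload 10.4 kg.
Tool frame: the origin (TCP) lies between the finger pads; the fingertips stand 11 mm ahead of it and the grasp point (between the pads) lies 8 mm behind it; x points along the fingers, y is the direction in which the jaws open and shut, and the axes are right-handed (so a half turn about x gives the same grasp; the last joint's range is limited). The gripper opens to 87 mm and grips with 3 to 60 N. Pads are 19 mm wide; open, the fingers measure 117 mm over their backs; the gripper's body (75 mm by 190 mm) begins 51 mm behind the grasp point.
Start: joints at [-1.208, 0.332, -0.065, 1.46, 0.022, 1.35, -0.088], TCP at [0.235, 0.579, 0.234] pointing down, gripper open.
Joint ranges: [-2.6, 2.6], [-0.5, 2.12], [-1.47, 1.34], [0.16, 2.42], [-1.27, 4.41], [0.06, 2.06], [-2.6, 2.6]. Speed limits (rad/s): [2.22, 2.22, 2.79, 2.79, 3.14, 3.14, 3.14].

INTERFACE

Orientations are given as a unit quaternion [x, y, z, w].
In Python, from bench import * gives the robot as it stands.
- The arm moves only by the shell command python3 -m creep 'ROWS' [FORCE]. ROWS is JSON, a list of rows, each an object of numbers: "rx", "ry", "rz": the turn, a rotation vector about the world's x, y, z in units of 2 pi rad (1.0 is 2 pi rad); "dx", "dy", "dz": the shift along the world's x, y, z in units of 30 mm (1.0 is 30 mm); "fingers": the opening, from -1 (shut) to 1 (fully open), so that 0 is half open. In form: [{"rx": .., "ry": .., "rz": .., "dx": .., "dy": .., "dz": .., "fingers": ..}, ...]. A call has 1 to 10 rows; each row shifts and turns the commanded pose from where the row before left it; what a row does not reach is not made up. A row lasts 1/8 s, in which the tool goes at most 62.5 mm and 10.7 degrees, less where a joint would pass 70% of its speed; a pose out of reach is approached as far as the arm can. A call with a number of a shift or a turn outside -1 to 1 is refused whole. A call with a gripper value outside its range is refused whole. The fingers move at their own pace and stop on an object; FORCE is the grip in N (left out, the last holds). Time passes only in rows, so rows that do not move let the fingers close. It gives the time, the measured TCP pose, the force and the opening at its end, in the units of the state.
- read_state(): the state, without advancing time (a new reading comes with each control period).
- camera(name): name is "scene" or "side" or "wrist"; returns (picture, depth): 400x640x3 uint8, red, green, blue; 400x640 float32, m along the optical axis (not along the pixel's ray), 0 where there is no reading.
- calibration(name): a dict with "vertical_fov" (degrees; the focal length in pixels is half the picture's height over the tangent of half this angle, whatever the lens; pixels are square), "cx", "cy" (the principal point, pixels), "rvec" (rotation vector, rad) and "tvec" (3), from world to camera coordinates, as OpenCV has them. Camera axes: x right, y down, z forward; pixel columns grow to the right and rows downward; lengths in m; the calibration is good to about 2 mm. A picture is of the moment at which its call begins: read the wrist's pose just before it. calibration takes no time and is no camera call; for the wrist camera it gives the pose at the moment of the call.
- close_job(): hands the job in, once; it reports no verdict.
The state is a dict: "time": time; "joint_positions": joint angles; "joint_vel": joint speeds; "joint_torque": joint torques, N m; "ee_pos": TCP position; "eef_rot": TCP orientation; "ft_force": force on the tool from outside, world axes, zero at the start; "torque": the same for the moment, N m; "width": finger opening in m.
Only numpy, scipy, OpenCV 4.12 (cv2) and the standard library are available. Lean on these libraries where they do the work, as an engineer would, in place of code of your own. Each camera call takes 0.05 s, during which the arm holds its last target. There are 200 camera calls.

## Working session

There is one attempt and no reset: what is moved stays moved. The work goes in short steps, Python scripts to look and compute and a shell command to move; the robot and the scene stay as the last step left them, time stands still between calls to the robot, and variables do not carry over. Pictures are saved under pics/ and viewed, about 8 in all and at most 12, crops included, and the job is handed in when it is done.

```bash
mkdir -p pics; cat > h.py <<'E'
from bench import *
import numpy as np, cv2
def cam(n):
    c=calibration(n); im,d=camera(n)
    return im,d,c
def world(c,u,v,z=None,depth=None):
    f=200/np.tan(np.radians(c["vertical_fov"])/2)
    R=cv2.Rodrigues(np.array(c["rvec"],float))[0]; t=np.array(c["tvec"],float).ravel()
    r=np.array([(u-c["cx"])/f,(v-c["cy"])/f,1.]); o=-R.T@t; w=R.T@r
    s=depth if depth is not None else (z-o[2])/w[2]
    return o+s*w
E
python3 - <<'E'
from h import *
s=read_state();print(s)
for n in("scene","side"):
    im,d,c=cam(n);print(n,c);cv2.imwrite(f"pics/{n}0.png",im[:,:,::-1]);np.save(f"pics/{n}0d.npy",d)
    hsv=cv2.cvtColor(im,cv2.COLOR_RGB2HSV)
    for k,lo,hi in(("blue",(100,120,50),(130,255,255)),("green",(45,100,40),(85,255,255))):
        m=cv2.inRange(hsv,lo,hi);N,l,st,ce=cv2.connectedComponentsWithStats(m)
        for i in range(1,N):
            if st[i,4]>25:
                u,v=ce[i];dd=np.median(d[l==i]);print(k,st[i],ce[i],world(c,u,v,depth=dd))
E
```

```text
{'time': 0.0, 'joint_positions': array([-1.20758264,  0.3328469 , -0.06469931,  1.46095757,  0.02157933,
        1.34988991, -0.08850091]), 'joint_vel': array([-0.0001479 ,  0.00064383, -0.00128457, -0.00046233, -0.00083617,
       -0.00049907,  0.00115995]), 'joint_torque': array([-2.37741142e-04, -6.23250389e+01,  2.43807840e-02, -3.89919841e+01,
       -6.14746870e-02,  3.94115585e-02,  1.32527384e-04]), 'ee_pos': array([0.23505309, 0.57870927, 0.23276175]), 'eef_rot': array([ 0.13506481,  0.69407084, -0.13604715,  0.69391234]), 'ft_force': array([-0.39168781,  1.32639951, -0.53487414]), 'torque': array([-0.00449608,  0.01888056, -0.00533062]), 'width': 0.08710371442734388}
scene {'vertical_fov': 53.20337621458405, 'cx': 319.40856527046145, 'cy': 200.49656920199652, 'rvec': array([ 2.25583579, -0.94278913,  0.36217293]), 'tvec': array([-0.22110136,  0.44152618,  0.88150011])}
blue [224  32   9  20  53] [229.67924528  43.52830189] [0.78961076 0.96016973 0.19791425]
blue [237  37   8  17  55] [241.4         46.98181818] [0.80629349 0.90821649 0.19649264]
blue [248  38   8  19  56] [
[... 284 characters left out ...]
174.73684211] [0.51967764 0.27920763 0.14120555]
side {'vertical_fov': 46.992218202788635, 'cx': 321.3281066284316, 'cy': 202.6464706893554, 'rvec': array([ 1.1767004 , -1.85761   ,  1.22725767]), 'tvec': array([0.38940422, 0.24954842, 0.85749481])}
blue [203 142  16  15 203] [210.47783251 149.07389163] [0.7910039  0.40343225 0.2173393 ]
blue [  9 159  22  32 308] [ 20.60714286 175.24350649] [0.8182953  0.86914783 0.2060639 ]
blue [  0 172   7  24 115] [  2.20869565 185.69565217] [0.80257862 0.90953853 0.19053025]
blue [ 81 174  19  17 257] [ 89.85992218 182.04280156] [0.801012   0.72008455 0.16884168]
green [282 197  10   8  66] [286.60606061 200.89393939] [0.51239431 0.28463696 0.13973904]
```

View pics/scene0.png

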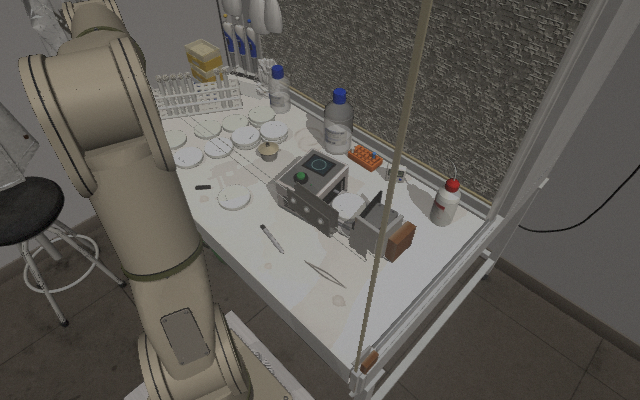

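View pics/side0.png

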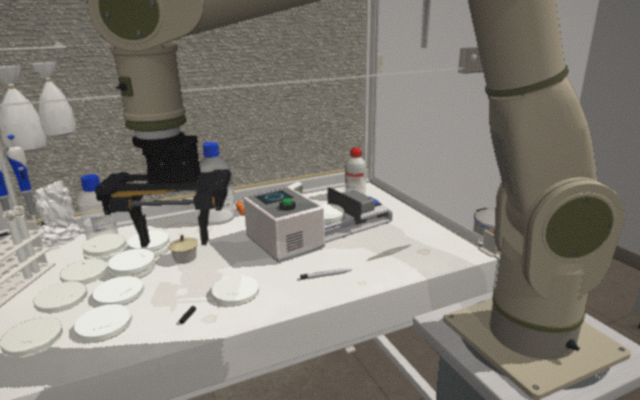

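Scene view: white housing with green key at (300,175), dark handle block around (375,225). In the side view the green key is at (287,201) and the carriage handle at (355,205), with a small blue patch near (377,203). Now I'll use the depth for the geometry.

```bash
cat > m.py <<'E'
from h import *
P={}
for n in("scene","side"):
    d=np.load(f"pics/{n}0d.npy");im=cv2.imread(f"pics/{n}0.png");c=calibration(n)
    f=200/np.tan(np.radians(c["vertical_fov"])/2);R=cv2.Rodrigues(c["rvec"])[0]
    v,u=np.mgrid[:400,:640];X=np.stack([(u-c["cx"])/f*d,(v-c["cy"])/f*d,d],-1)
    W=(X-c["tvec"])@R; P[n]=W
    ok=(d>0)&(W[...,0]>.3)&(W[...,0]<.95)&(W[...,1]>-.35)&(W[...,1]<.6)
    roof=ok&(abs(W[...,2]-.121)<.006)&(np.hypot(W[...,0]-.55,W[...,1]-.25)<.2)
    r=cv2.minAreaRect(W[roof][:,:2].astype(np.float32)*1000);print(n,"roof",roof.sum(),r,cv2.boxPoints(r).round())
    tbl=ok&(abs(W[...,2])<.02);print("table z",np.median(W[...,2][tbl]))
    print("z at table xmin/max",W[tbl].min(0),W[tbl].max(0))
    for k,p in dict(scene=[("brown",(400,240)),("handle",(372,230)),("seal",(375,208)),("plate",(348,205)),("brown2",(370,362)),("red",(452,185)),("orange",(365,157)),("post",(395,150)),("post2",(380,250)),("orangelow",(395,175))],side=[("blue",(376,203)),("handle",(360,207)),("handletop",(345,195)),("end",(390,215)),("red",(355,153))])[n]:
        print(k,p,W[p[1],p[0]].round(3),im[p[1],p[0],::-1])
a=cv2.imread("pics/scene0.png")[130:310,240:460];b=cv2.imread("pics/side0.png")[160:290,230:430]
cv2.imwrite("pics/crop.png",np.vstack([cv2.resize(a,(440,360),interpolation=2),cv2.resize(b,(440,240),interpolation=2)]))
E
python3 m.py
```

```text
scene roof 1692 ((567.114013671875, 275.76763916015625), (186.50852966308594, 141.8472900390625), 8.63923168182373) [[464. 332.]
 [486. 192.]
 [670. 220.]
 [649. 360.]]
table z 0.0005426879416066243
z at table xmin/max [ 0.30001372 -0.1970068  -0.01995573] [0.94571792 0.59996012 0.01997206]
brown (400, 240) [ 0.272 -0.193  0.518] [102  71  53]
handle (372, 230) [ 0.26  -0.154  0.516] [87 84 80]
seal (375, 208) [0.618 0.074 0.081] [91 89 87]
plate (348, 205) [0.583 0.146 0.064] [165 165 165]
brown2 (370, 362) [ 0.281 -0.191  0.05 ] [98 70 49]
red (452, 185) [ 0.77  -0.062  0.163] [141  45  42]
orange (365, 157) [0.813 0.271 0.027] [125  75  46]
post (395, 150) [ 0.254 -0.17   0.674] [90 84 73]
post2 (380, 250) [ 0.255 -0.175  0.495] [95 90 78]
orangelow (395, 175) [ 0.254 -0.176  0.641] [92 88 76]
side roof 1426 ((562.2381591796875, 278.830322265625), (187.4113006591797, 141.58544921875), 8.310736656188965) [[459. 335.]
 [480. 195.]
 [665. 222.]
 [645. 362.]]
table z 5.721185509017944e-05
z at table xmin/max [ 0.30000385 -0.17810799 -0.00548785] [0.89422872 0.5999934  0.01999997]
blue (376, 203) [ 0.586 -0.016  0.05 ] [ 58  82 137]
handle (360, 207) [0.517 0.076 0.081] [61 62 59]
handletop (345, 195) [0.579 0.089 0.096] [74 71 71]
end (390, 215) [ 0.544 -0.038  0.024] [101 103 100]
red (355, 153) [ 0.77  -0.046  0.149] [125  43  35]
```

View pics/crop.png

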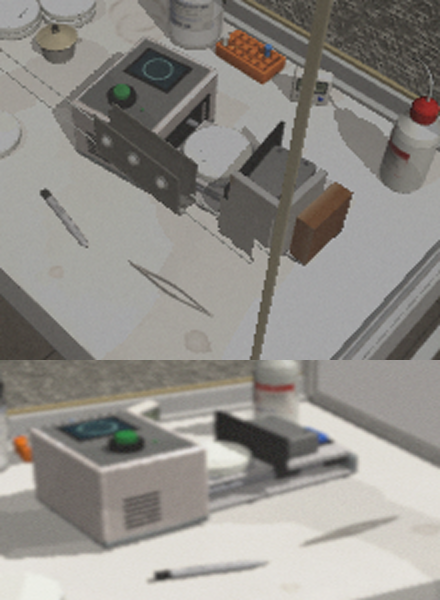

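Crop: housing with its roof, green key on the near-left, white plate, seal and handle, and blue button just behind the handle at (318,437) in the crop. The marker and forceps lie at the front, clear of the path. The roof size of 187x142 mm matches the given 184x140.

```bash
cat > g.py <<'E'
from h import *
from scipy.spatial.transform import Rotation as Ro
th=np.radians(8.5);ex=np.array([np.cos(th),np.sin(th)]);ey=np.array([-np.sin(th),np.cos(th)])
O=np.array([.5647,.2773])-.130*ey
def iw(x,y): return O+x*ex+y*ey
E
python3 - <<'E'
from g import *
s=read_state();M=Ro.from_quat(s["eef_rot"]).as_matrix();print(M.round(3))
a=np.degrees(np.arctan2(M[1,1],M[0,1]));print("jaw angle",a)
for n,y in(("lock0",-160),("face0",-141),("lock1",-40),("nest0",-2)):print(n,iw(0,y/1000))
key=np.array([[.5197,.2792],[.5124,.2846]]);print("key imager",(key-O)@ex,(key-O)@ey)
E
cat >> m.py <<'E'
E
python3 - <<'E'
# button check by side-view blue ray on z=.058
import sys;sys.path.insert(0,'.')
from g import *
im=cv2.imread("pics/side0.png");c=calibration("side")
m=cv2.inRange(cv2.cvtColor(im,cv2.COLOR_BGR2HSV),(100,90,50),(130,255,255))[190:220,360:400]
v,u=np.nonzero(m);print(len(u),u.min()+360,u.max()+360,v.min()+190,v.max()+190)
for p in((u.min()+360,v[u.argmin()]+190),(u.max()+360,v[u.argmax()]+190)):
    q=world(c,*p,z=.058);print(q,(q[:2]-O)@ex,(q[:2]-O)@ey)
E
```

```text
[[-0.     0.376  0.927]
 [-0.001  0.927 -0.376]
 [-1.    -0.001  0.   ]]
jaw angle 67.89696813782191
lock0 [ 0.60756473 -0.0095146 ]
face0 [0.60475635 0.0092767 ]
lock1 [0.5898276 0.1091673]
nest0 [0.58421084 0.14674991]
key imager [-0.04422488 -0.05064652] [0.13853055 0.14495025]
17 374 378 200 204
[ 0.58571826 -0.00885261  0.058     ] -0.021508656866372163 -0.15611616921185834
[ 0.57393147 -0.01517839  0.058     ] -0.03410099103266551 -0.16063026244551518
```

```bash
python3 -m creep '[{"dx":0.62,"dy":-0.975,"rz":-0.00825,"fingers":-1},{"dx":0.62,"dy":-0.975,"rz":-0.00825,"fingers":-1},{"dx":0.62,"dy":-0.975,"rz":-0.00825,"fingers":-1},{"dx":0.62,"dy":-0.975,"rz":-0.00825,"fingers":-1},{"dx":0.62,"dy":-0.975,"rz":-0.00825,"fingers":-1},{"dx":0.62,"dy":-0.975,"rz":-0.00825,"fingers":-1},{"dx":0.62,"dy":-0.975,"rz":-0.00825,"fingers":-1},{"dx":0.62,"dy":-0.975,"rz":-0.00825,"fingers":-1},{"dx":0.62,"dy":-0.975,"rz":-0.00825,"fingers":-1},{"dx":0.62,"dy":-0.975,"rz":-0.00825,"fingers":-1}]' 20
python3 -m creep '[{"dx":0.62,"dy":-0.975,"rz":-0.00825,"fingers":-1},{"dx":0.62,"dy":-0.975,"rz":-0.00825,"fingers":-1},{"dx":0.62,"dy":-0.975,"rz":-0.00825,"fingers":-1},{"dx":0.62,"dy":-0.975,"rz":-0.00825,"fingers":-1},{"dx":0.62,"dy":-0.975,"rz":-0.00825,"fingers":-1},{"dx":0.62,"dy":-0.975,"rz":-0.00825,"fingers":-1},{"dx":0.62,"dy":-0.975,"rz":-0.00825,"fingers":-1},{"dx":0.62,"dy":-0.975,"rz":-0.00825,"fingers":-1},{"dx":0.62,"dy":-0.975,"rz":-0.00825,"fingers":-1},{"dx":0.62,"dy":-0.975,"rz":-0.00825,"fingers":-1}]'
python3 - <<'E'
from g import *
s=read_state();M=Ro.from_quat(s["eef_rot"]).as_matrix();p=s["ee_pos"]
print(p,np.degrees(np.arctan2(M[1,1],M[0,1])),(p[:2]-O)@ex,(p[:2]-O)@ey)
im,d,c=cam("wrist");cv2.imwrite("pics/w1.png",im[:,:,::-1]);np.save("pics/w1d.npy",d)
import json;json.dump({k:np.array(v).tolist() for k,v in c.items()},open("pics/w1.json","w"))
hsv=cv2.cvtColor(im,cv2.COLOR_RGB2HSV);m=cv2.inRange(hsv,(100,90,40),(130,255,255));N,l,st,ce=cv2.connectedComponentsWithStats(m)
for i in range(1,N):
    if st[i,4]>50:
        q=np.array([world(c,u,v,z=.058)[:2] for v,u in zip(*np.nonzero(l==i))])-O
        print(st[i],world(c,*ce[i],depth=np.median(d[l==i])),"imager x",(q@ex).min(),(q@ex).max(),"y",(q@ey).min(),(q@ey).max())
E
```

```text
[0.23508708 0.57874631 0.23282644] 67.89696813782191 -0.2814358043446237 0.47685507736613564schema error: expected keys rx, ry, rz, dx, dy, dz, fingers
schema error: expected keys rx, ry, rz, dx, dy, dz, fingers
```

View pics/w1.png

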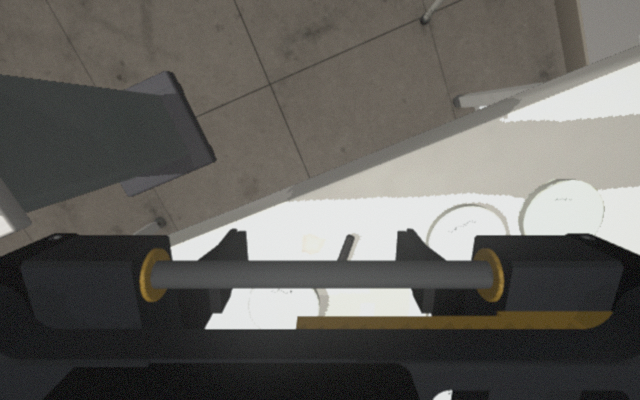

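The rows need all seven keys, so nothing moved. The wrist view shows only the start area (floor, table edge, dishes). I'll redo the move.

```bash
python3 -m creep '[{"rx":0,"ry":0,"dz":0,"dx":0.62,"dy":-0.975,"rz":-0.00825,"fingers":-1},{"rx":0,"ry":0,"dz":0,"dx":0.62,"dy":-0.975,"rz":-0.00825,"fingers":-1},{"rx":0,"ry":0,"dz":0,"dx":0.62,"dy":-0.975,"rz":-0.00825,"fingers":-1},{"rx":0,"ry":0,"dz":0,"dx":0.62,"dy":-0.975,"rz":-0.00825,"fingers":-1},{"rx":0,"ry":0,"dz":0,"dx":0.62,"dy":-0.975,"rz":-0.00825,"fingers":-1},{"rx":0,"ry":0,"dz":0,"dx":0.62,"dy":-0.975,"rz":-0.00825,"fingers":-1},{"rx":0,"ry":0,"dz":0,"dx":0.62,"dy":-0.975,"rz":-0.00825,"fingers":-1},{"rx":0,"ry":0,"dz":0,"dx":0.62,"dy":-0.975,"rz":-0.00825,"fingers":-1}]' 20
cat > st.py <<'E'
from g import *
s=read_state();M=Ro.from_quat(s["eef_rot"]).as_matrix();p=s["ee_pos"];f=s["ft_force"]
print("t",s["time"],"p",p.round(4),"jaw",np.degrees(np.arctan2(M[1,1],M[0,1])).round(2),"down",M[:,0].round(3),"imager",((p[:2]-O)@ex).round(4),((p[:2]-O)@ey).round(4),"tip z",(p[2]-.011).round(4),"F",f.round(1),"Fy",(f[:2]@ey).round(1),"w",s["width"])
E
python3 st.py
```

```text
time: 1.15
ee_pos: [0.3852, 0.3431, 0.2336]
eef_rot: [0.277, 0.651, -0.277, 0.651]
ft_force: [1.1, 0.5, -0.4]
width: 0.015
t 1.15 p [0.3852 0.3431 0.2336] jaw 43.94 down [ 0.  0. -1.] imager -0.1678 0.2216 tip z 0.2226 F [ 1.1  0.5 -0.4] Fy 0.3 w 0.015003883393313018
```

```bash
python3 -m creep '[{"rx":0,"ry":0,"dz":0,"dx":0.62,"dy":-0.975,"rz":-0.00825,"fingers":-1},{"rx":0,"ry":0,"dz":0,"dx":0.62,"dy":-0.975,"rz":-0.00825,"fingers":-1},{"rx":0,"ry":0,"dz":0,"dx":0.62,"dy":-0.975,"rz":-0.00825,"fingers":-1},{"rx":0,"ry":0,"dz":0,"dx":0.62,"dy":-0.975,"rz":-0.00825,"fingers":-1},{"rx":0,"ry":0,"dz":0,"dx":0.62,"dy":-0.975,"rz":-0.00825,"fingers":-1},{"rx":0,"ry":0,"dz":0,"dx":0.62,"dy":-0.975,"rz":-0.00825,"fingers":-1},{"rx":0,"ry":0,"dz":0,"dx":0.62,"dy":-0.975,"rz":-0.00825,"fingers":-1},{"rx":0,"ry":0,"dz":0,"dx":0.62,"dy":-0.975,"rz":-0.00825,"fingers":-1},{"rx":0,"ry":0,"dz":0,"dx":0.62,"dy":-0.975,"rz":-0.00825,"fingers":-1},{"rx":0,"ry":0,"dz":0,"dx":0.62,"dy":-0.975,"rz":-0.00825,"fingers":-1}]'
python3 st.py
python3 - <<'E'
from g import *
im,d,c=cam("wrist");cv2.imwrite("pics/w2.png",im[:,:,::-1])
hsv=cv2.cvtColor(im,cv2.COLOR_RGB2HSV)
for k,lo,hi,z in(("blue",(100,90,40),(130,255,255),.058),("green",(45,90,40),(85,255,255),.135)):
  m=cv2.inRange(hsv,lo,hi);N,l,st,ce=cv2.connectedComponentsWithStats(m)
  for i in range(1,N):
    if st[i,4]>50:
        q=np.array([world(c,u,v,z=z)[:2] for v,u in zip(*np.nonzero(l==i))])-O
        print(k,st[i],world(c,*ce[i],depth=np.median(d[l==i])),"imager x",(q@ex).min(),(q@ex).max(),"y",(q@ey).min(),(q@ey).max())
E
```

```text
time: 2.4
ee_pos: [0.5709, 0.0504, 0.2335]
eef_rot: [0.434, 0.558, -0.434, 0.558]
ft_force: [-0.3, 0.2, -0.8]
width: 0.0007
t 2.4 p [0.5709 0.0504 0.2335] jaw 14.25 down [ 0. -0. -1.] imager -0.0274 -0.0953 tip z 0.2225 F [-0.3  0.2 -0.8] Fy 0.2 w 0.0006754692196959295
blue [593  52  28  15 260] [0.82626766 0.24935106 0.04647058] imager x 0.23051988284942826 0.2563181493495707 y 0.054547752563372916 0.06796340958295632
blue [320 228  12  22  84] [0.57108112 0.05923779 0.22636307] imager x -0.021255489815525833 -0.00969762317079252 y -0.1726484447795386 -0.14534888851689506
blue [337 229  26   7 154] [0.61677031 0.00335491 0.05765288] imager x -0.002927703138365066 0.026687079841735167 y -0.15304778257644633 -0.14467683798633893
```

View pics/w2.png

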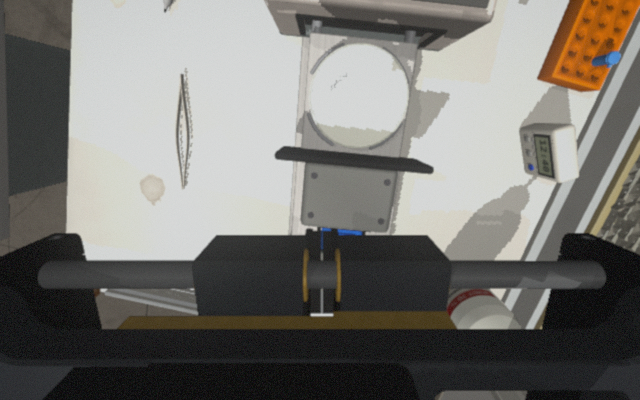

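Wrist view: the plate is in its nest, the handle block sits at (345,195), and the blue button edge at (345,231) agrees with the model to within 2–3 mm. Next I move over the button and descend to just above it.

```bash
python3 -m creep '[{"rx":0,"ry":0,"dz":0,"dx":0.41,"dy":-0.63,"rz":-0.0053,"fingers":-1},{"rx":0,"ry":0,"dz":0,"dx":0.41,"dy":-0.63,"rz":-0.0053,"fingers":-1},{"rx":0,"ry":0,"dz":0,"dx":0.41,"dy":-0.63,"rz":-0.0053,"fingers":-1},{"rx":0,"ry":0,"dz":-0.9,"dx":0,"dy":0,"rz":0,"fingers":-1},{"rx":0,"ry":0,"dz":-0.9,"dx":0,"dy":0,"rz":0,"fingers":-1},{"rx":0,"ry":0,"dz":-0.9,"dx":0,"dy":0,"rz":0,"fingers":-1},{"rx":0,"ry":0,"dz":-0.9,"dx":0,"dy":0,"rz":0,"fingers":-1},{"rx":0,"ry":0,"dz":-0.9,"dx":0,"dy":0,"rz":0,"fingers":-1},{"rx":0,"ry":0,"dz":-0.3,"dx":0,"dy":0,"rz":0,"fingers":-1},{"rx":0,"ry":0,"dz":0,"dx":0,"dy":0,"rz":0,"fingers":-1}]'
python3 st.py
```

```text
time: 3.7
ee_pos: [0.607, -0.0045, 0.0895]
eef_rot: [0.461, 0.536, -0.461, 0.536]
ft_force: [0.3, 0.7, 0.4]
width: 0.0008
t 3.7 p [ 0.607  -0.0045  0.0895] jaw 8.68 down [-0. -0. -1.] imager 0.0002 -0.155 tip z 0.0785 F [0.3 0.7 0.4] Fy 0.7 w 0.0008299094938005983
```

```bash
python3 -m creep '[{"rx":0,"ry":0,"dz":-0.3,"dx":0,"dy":-0.05,"rz":0,"fingers":-1},{"rx":0,"ry":0,"dz":-0.3,"dx":0,"dy":0,"rz":0,"fingers":-1},{"rx":0,"ry":0,"dz":-0.15,"dx":0,"dy":0,"rz":0,"fingers":-1},{"rx":0,"ry":0,"dz":0,"dx":0,"dy":0,"rz":0,"fingers":-1}]'
python3 st.py
python3 -m creep '[{"rx":0,"ry":0,"dz":-0.1,"dx":0,"dy":0,"rz":0,"fingers":-1},{"rx":0,"ry":0,"dz":0,"dx":0,"dy":0,"rz":0,"fingers":-1}]'
python3 st.py
```

```text
time: 4.2
ee_pos: [0.6068, -0.0056, 0.067]
eef_rot: [0.461, 0.537, -0.461, 0.536]
ft_force: [-1.6, -0.2, 2.4]
width: 0.0004
t 4.2 p [ 0.6068 -0.0056  0.067 ] jaw 8.71 down [-0. -0. -1.] imager -0.0002 -0.1561 tip z 0.056 F [-1.6 -0.2  2.4] Fy 0.1 w 0.00038875260585673866
time: 4.45
ee_pos: [0.607, -0.0056, 0.0642]
eef_rot: [0.461, 0.536, -0.46, 0.537]
ft_force: [-1.9, -0.6, 3.5]
width: 0.0006
t 4.45 p [ 0.607  -0.0056  0.0642] jaw 8.71 down [ 0.  0. -1.] imager -0.0 -0.1561 tip z 0.0532 F [-1.9 -0.6  3.5] Fy -0.4 w 0.0005519289157688063
```

```bash
python3 -m creep '[{"rx":0,"ry":0,"dz":-0.1,"dx":0,"dy":0,"rz":0,"fingers":-1},{"rx":0,"ry":0,"dz":-0.05,"dx":0,"dy":0,"rz":0,"fingers":-1},{"rx":0,"ry":0,"dz":0,"dx":0,"dy":0,"rz":0,"fingers":-1}]'
python3 st.py
```

```text
time: 4.82
ee_pos: [0.6073, -0.0058, 0.0616]
eef_rot: [0.461, 0.536, -0.46, 0.537]
ft_force: [-9.1, -0.1, 23.2]
width: 0.0006
t 4.825 p [ 0.6073 -0.0058  0.0616] jaw 8.69 down [ 0.001  0.001 -1.   ] imager 0.0003 -0.1563 tip z 0.0506 F [-9.1 -0.1 23.2] Fy 1.3 w 0.0006016817122136175
```

```bash
python3 -m creep '[{"rx":0,"ry":0,"dz":0.02,"dx":-0.015,"dy":0.1,"rz":0,"fingers":-1},{"rx":0,"ry":0,"dz":0,"dx":-0.03,"dy":0.2,"rz":0,"fingers":-1},{"rx":0,"ry":0,"dz":0,"dx":-0.03,"dy":0.2,"rz":0,"fingers":-1},{"rx":0,"ry":0,"dz":0,"dx":-0.03,"dy":0.2,"rz":0,"fingers":-1},{"rx":0,"ry":0,"dz":0,"dx":-0.03,"dy":0.2,"rz":0,"fingers":-1}]'
python3 st.py
```

```text
time: 5.45
ee_pos: [0.6032, 0.0206, 0.0618]
eef_rot: [0.461, 0.536, -0.461, 0.537]
ft_force: [-6.5, -3.6, 19.3]
width: 0.0005
t 5.45 p [0.6032 0.0206 0.0618] jaw 8.66 down [ 0.001 -0.    -1.   ] imager 0.0002 -0.1296 tip z 0.0508 F [-6.5 -3.6 19.3] Fy -2.6 w 0.0004512963833238479
```

```bash
python3 -m creep '[{"rx":0,"ry":0,"dz":0,"dx":-0.05,"dy":0.33,"rz":0,"fingers":-1},{"rx":0,"ry":0,"dz":0,"dx":-0.05,"dy":0.33,"rz":0,"fingers":-1},{"rx":0,"ry":0,"dz":0,"dx":-0.05,"dy":0.33,"rz":0,"fingers":-1},{"rx":0,"ry":0,"dz":0,"dx":-0.05,"dy":0.33,"rz":0,"fingers":-1},{"rx":0,"ry":0,"dz":0,"dx":-0.05,"dy":0.33,"rz":0,"fingers":-1},{"rx":0,"ry":0,"dz":0,"dx":-0.05,"dy":0.33,"rz":0,"fingers":-1},{"rx":0,"ry":0,"dz":0,"dx":-0.05,"dy":0.33,"rz":0,"fingers":-1},{"rx":0,"ry":0,"dz":0,"dx":-0.05,"dy":0.33,"rz":0,"fingers":-1}]'
python3 st.py
```

```text
time: 6.45
ee_pos: [0.591, 0.1002, 0.0618]
eef_rot: [0.461, 0.536, -0.461, 0.536]
ft_force: [-8.9, -3.4, 20.9]
width: 0.0004
t 6.45 p [0.591  0.1002 0.0618] jaw 8.67 down [ 0.  0. -1.] imager -0.0002 -0.049 tip z 0.0508 F [-8.9 -3.4 20.9] Fy -2.0 w 0.0003946982889861957
```

```bash
python3 -m creep '[{"rx":0,"ry":0,"dz":0,"dx":-0.03,"dy":0.2,"rz":0,"fingers":-1},{"rx":0,"ry":0,"dz":0,"dx":-0.02,"dy":0.13,"rz":0,"fingers":-1},{"rx":0,"ry":0,"dz":0,"dx":-0.015,"dy":0.1,"rz":0,"fingers":-1},{"rx":0,"ry":0,"dz":0,"dx":0,"dy":0,"rz":0,"fingers":-1}]'
python3 st.py
python3 -m creep '[{"rx":0,"ry":0,"dz":0,"dx":-0.015,"dy":0.1,"rz":0,"fingers":-1},{"rx":0,"ry":0,"dz":0,"dx":0,"dy":0,"rz":0,"fingers":-1}]'
python3 st.py
```

```text
time: 6.95
ee_pos: [0.589, 0.1129, 0.0618]
eef_rot: [0.461, 0.536, -0.461, 0.536]
ft_force: [-9.3, -3.1, 20.0]
width: 0.0004
t 6.95 p [0.589  0.1129 0.0618] jaw 8.69 down [ 0.  0. -1.] imager -0.0002 -0.0361 tip z 0.0508 F [-9.3 -3.1 20. ] Fy -1.7 w 0.0003804562855539758
time: 7.2
ee_pos: [0.589, 0.1131, 0.0618]
eef_rot: [0.461, 0.535, -0.462, 0.537]
ft_force: [-7.4, -10.2, 21.1]
width: 0.0005
t 7.2 p [0.589  0.1131 0.0618] jaw 8.56 down [ 0.001 -0.003 -1.   ] imager -0.0002 -0.036 tip z 0.0508 F [ -7.4 -10.2  21.1] Fy -9.0 w 0.0005243181424229919
```

Stopped after 120.3 mm of travel, with the push force rising from 2 to 9 N, so the carriage is on its end stop. Now I lift straight up.

```bash
python3 -m creep '[{"rx":0,"ry":0,"dz":0.15,"dx":0,"dy":0,"rz":0,"fingers":-1},{"rx":0,"ry":0,"dz":0.3,"dx":0,"dy":0,"rz":0,"fingers":-1},{"rx":0,"ry":0,"dz":0.6,"dx":0,"dy":0,"rz":0,"fingers":-1},{"rx":0,"ry":0,"dz":1,"dx":0,"dy":0,"rz":0,"fingers":-1},{"rx":0,"ry":0,"dz":1,"dx":0,"dy":0,"rz":0,"fingers":-1},{"rx":0,"ry":0,"dz":1,"dx":0,"dy":0,"rz":0,"fingers":-1},{"rx":0,"ry":0,"dz":0.3,"dx":0,"dy":-0.5,"rz":0,"fingers":-1},{"rx":0,"ry":0,"dz":0,"dx":0,"dy":-0.5,"rz":0,"fingers":-1},{"rx":0,"ry":0,"dz":0,"dx":0,"dy":0,"rz":0,"fingers":-1}]'
python3 st.py
python3 - <<'E'
from g import *
for n in("wrist","scene","side"):
  im,d,c=cam(n);cv2.imwrite(f"pics/{n}3.png",im[:,:,::-1])
  hsv=cv2.cvtColor(im,cv2.COLOR_RGB2HSV)
  for k,lo,hi,z in(("blue",(100,90,40),(130,255,255),.058),("green",(45,90,40),(85,255,255),.135)):
    m=cv2.inRange(hsv,lo,hi);N,l,st,ce=cv2.connectedComponentsWithStats(m)
    for i in range(1,N):
      if st[i,4]>20:
        W=world(c,*ce[i],depth=np.median(d[l==i]))
        q=np.array([world(c,u,v,z=z)[:2] for v,u in zip(*np.nonzero(l==i))])-O
        if abs(W[:2]-O).max()<.25:print(n,k,st[i],W,"imager",(W[:2]-O)@ex,(W[:2]-O)@ey,"x",(q@ex).min(),(q@ex).max(),"y",(q@ey).min(),(q@ey).max())
a=cv2.imread("pics/wrist3.png");b=cv2.imread("pics/side3.png")[160:290,230:430]
cv2.imwrite("pics/c3.png",np.vstack([cv2.resize(a,(480,300)),cv2.resize(b,(480,300),interpolation=2)]))
E
```

```text
time: 8.32
ee_pos: [0.588, 0.0841, 0.1898]
eef_rot: [0.461, 0.536, -0.462, 0.536]
ft_force: [-0.3, -0.4, 0.0]
width: 0.0006
t 8.325 p [0.588  0.0841 0.1898] jaw 8.54 down [-0.001 -0.001 -1.   ] imager -0.0056 -0.0645 tip z 0.1788 F [-0.3 -0.4  0. ] Fy -0.3 w 0.0006289486563772497
wrist blue [594  43  33  19 355] [0.825982   0.24967691 0.04635566] imager 0.2543290870138092 0.06406039160914831 x 0.22927391674070385 0.2556474922956902 y 0.054711950803493406 0.0687895340378904
wrist blue [ 303  151   52   34 1717] [0.59202062 0.11139929 0.05722974] imager 0.0024988427070562836 -0.0381166816792282 x -0.021914327522892154 0.026548597225901284 y -0.054072341594916216 -0.022565218678792173
wrist blue [532 176   6   6  27] [0.81676967 0.12647464 0.01915411] imager 0.22700749193759018 -0.056426940531581544 x 0.19614803516898846 0.20166079916117208 y -0.050948086229432164 -0.04608882850592911
scene blue [351 205  17  13 126] [0.59214542 0.10911265 0.05844885] imager 0.0022842832305988684 -0.04039665227998467 x -0.026735730262328207 0.024850570751848777 y -0.05781771030915991 -0.025495094962991346
scene green [297 172   8   8  49] [0.51816171 0.27708935 0.14134955] imager -0.04605824173913121 0.13667045972769548 x -0.05415211796236345 -0.02769126271054339 y 0.12839247097246947 0.15302864553579337
side blue [339 208   7   7  34] [0.56963804 0.10297508 0.05443823] imager -0.020883059695392305 -0.04313999894207766 x -0.045144439580640086 -0.004865378265092881 y -0.051194803723978305 -0.024457457663026528
side green [282 197  11   9  76] [0.51353546 0.28346261 0.13882329] imager -0.04969165000386614 0.14365751478263217 x -0.06545651891571974 -0.01651042255591517 y 0.12178537114087921 0.156489873266366
```

View pics/c3.png

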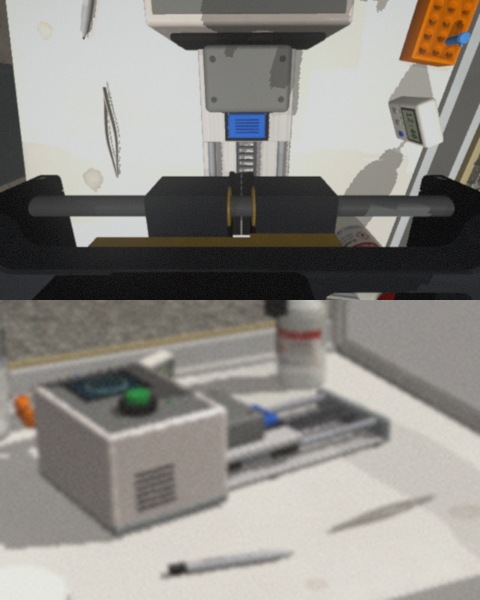

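View: the seal plate closes the mouth, the blue button is up (height 57–58 mm, y = -39 mm against -40 expected), and the bystanders are unmoved. Next is the key.

```bash
python3 -m creep '[{"rx":0,"ry":0,"dz":0.5,"dx":0,"dy":0,"rz":0,"fingers":-1},{"rx":0,"ry":0,"dz":0.5,"dx":-0.6,"dy":0.95,"rz":0,"fingers":-1},{"rx":0,"ry":0,"dz":0,"dx":-0.6,"dy":0.95,"rz":0,"fingers":-1},{"rx":0,"ry":0,"dz":0,"dx":-0.6,"dy":0.95,"rz":0,"fingers":-1},{"rx":0,"ry":0,"dz":0,"dx":-0.6,"dy":0.95,"rz":0,"fingers":-1},{"rx":0,"ry":0,"dz":0,"dx":0,"dy":0,"rz":0,"fingers":-1}]'
python3 st.py
python3 - <<'E'
from g import *
im,d,c=cam("wrist");cv2.imwrite("pics/w4.png",im[:,:,::-1])
m=cv2.inRange(cv2.cvtColor(im,cv2.COLOR_RGB2HSV),(45,90,40),(85,255,255));N,l,st,ce=cv2.connectedComponentsWithStats(m)
for i in range(1,N):
  if st[i,4]>50:
    dd=d[l==i];v,u=np.nonzero(l==i);Z=np.array([world(c,a,b,depth=e) for a,b,e in zip(u,v,dd)])
    W=world(c,*ce[i],z=.14);print(st[i],W,"imager",(W[:2]-O)@ex,(W[:2]-O)@ey,"z pct",np.percentile(Z[:,2],[5,50,95]),"extent",np.ptp(Z,axis=0))
E
```

```text
time: 9.22
ee_pos: [0.5152, 0.2038, 0.2215]
eef_rot: [0.46, 0.538, -0.459, 0.537]
ft_force: [-0.7, -0.4, 0.3]
width: 0.0005
t 9.225 p [0.5152 0.2038 0.2215] jaw 9.01 down [ 0.     0.001 -1.   ] imager -0.0599 0.0646 tip z 0.2105 F [-0.7 -0.4  0.3] Fy -0.3 w 0.0005482894935176001
[326  94  35  36 979] [0.51994991 0.28221735 0.14      ] imager -0.04353172285045172 0.14147781974050094 z pct [0.13806961 0.14048635 0.14174204] extent [0.02933023 0.02641911 0.24099902]
```

```bash
python3 -m creep '[{"rx":0,"ry":0,"dz":0,"dx":0.05,"dy":0.86,"rz":0,"fingers":-1},{"rx":0,"ry":0,"dz":0,"dx":0.05,"dy":0.86,"rz":0,"fingers":-1},{"rx":0,"ry":0,"dz":0,"dx":0.05,"dy":0.86,"rz":0,"fingers":-1},{"rx":0,"ry":0,"dz":-0.7,"dx":0,"dy":0,"rz":0,"fingers":-1},{"rx":0,"ry":0,"dz":-0.7,"dx":0,"dy":0,"rz":0,"fingers":-1},{"rx":0,"ry":0,"dz":-0.6,"dx":0,"dy":0,"rz":0,"fingers":-1},{"rx":0,"ry":0,"dz":-0.1,"dx":0,"dy":0,"rz":0,"fingers":-1},{"rx":0,"ry":0,"dz":0,"dx":0,"dy":0,"rz":0,"fingers":-1}]'
python3 st.py
python3 -m creep '[{"rx":0,"ry":0,"dz":-0.1,"dx":0,"dy":0,"rz":0,"fingers":-1},{"rx":0,"ry":0,"dz":-0.1,"dx":0,"dy":0,"rz":0,"fingers":-1},{"rx":0,"ry":0,"dz":0,"dx":0,"dy":0,"rz":0,"fingers":-1}]'
python3 st.py
```

```text
time: 10.28
ee_pos: [0.5211, 0.2781, 0.158]
eef_rot: [0.461, 0.536, -0.46, 0.537]
ft_force: [-0.4, 0.3, -0.4]
width: 0.0004
t 10.275 p [0.5211 0.2781 0.158 ] jaw 8.71 down [ 0.  0. -1.] imager -0.0429 0.1373 tip z 0.147 F [-0.4  0.3 -0.4] Fy 0.4 w 0.0003822230271232272
time: 10.65
ee_pos: [0.5212, 0.278, 0.152]
eef_rot: [0.461, 0.536, -0.46, 0.537]
ft_force: [0.6, -0.1, 2.0]
width: 0.0009
t 10.65 p [0.5212 0.278  0.152 ] jaw 8.71 down [ 0.001  0.001 -1.   ] imager -0.0429 0.1372 tip z 0.141 F [ 0.6 -0.1  2. ] Fy -0.2 w 0.0009495345982602293
```

Contact at about 0.142 m. I press through, with a small position correction first.

```bash
python3 -m creep '[{"rx":0,"ry":0,"dz":0.1,"dx":0,"dy":0,"rz":0,"fingers":-1},{"rx":0,"ry":0,"dz":0,"dx":-0.07,"dy":0.1,"rz":0,"fingers":-1},{"rx":0,"ry":0,"dz":-0.15,"dx":0,"dy":0,"rz":0,"fingers":-1},{"rx":0,"ry":0,"dz":-0.1,"dx":0,"dy":0,"rz":0,"fingers":-1},{"rx":0,"ry":0,"dz":0,"dx":0,"dy":0,"rz":0,"fingers":-1}]'
python3 st.py
python3 -m creep '[{"rx":0,"ry":0,"dz":-0.06,"dx":0,"dy":0,"rz":0,"fingers":-1},{"rx":0,"ry":0,"dz":0,"dx":0,"dy":0,"rz":0,"fingers":-1}]'
python3 st.py
```

```text
time: 11.28
ee_pos: [0.5187, 0.2817, 0.1479]
eef_rot: [0.461, 0.537, -0.46, 0.536]
ft_force: [-2.9, 1.4, 9.7]
width: 0.0007
t 11.275 p [0.5187 0.2817 0.1479] jaw 8.75 down [ 0.     0.001 -1.   ] imager -0.0449 0.1411 tip z 0.1369 F [-2.9  1.4  9.7] Fy 1.8 w 0.0007414331316297622
time: 11.52
ee_pos: [0.5188, 0.2817, 0.1476]
eef_rot: [0.461, 0.537, -0.46, 0.536]
ft_force: [-8.2, -1.4, 22.6]
width: 0.0005
t 11.525 p [0.5188 0.2817 0.1476] jaw 8.74 down [ 0.     0.002 -1.   ] imager -0.0448 0.1411 tip z 0.1366 F [-8.2 -1.4 22.6] Fy -0.2 w 0.00045355727319439755
```

It hits a hard stop about 5 mm below first contact, so the key is fully down. I release it and check.

```bash
python3 -m creep '[{"rx":0,"ry":0,"dz":0.3,"dx":0,"dy":0,"rz":0,"fingers":-1},{"rx":0,"ry":0,"dz":1,"dx":0,"dy":0,"rz":0,"fingers":-1},{"rx":0,"ry":0,"dz":1,"dx":0,"dy":0,"rz":0,"fingers":-1},{"rx":0,"ry":0,"dz":1,"dx":0,"dy":0,"rz":0,"fingers":-1},{"rx":0,"ry":0,"dz":0,"dx":0,"dy":-1,"rz":0,"fingers":-1},{"rx":0,"ry":0,"dz":0,"dx":0,"dy":-1,"rz":0,"fingers":-1},{"rx":0,"ry":0,"dz":0,"dx":0,"dy":-1,"rz":0,"fingers":-1},{"rx":0,"ry":0,"dz":0,"dx":0,"dy":-1,"rz":0,"fingers":-1},{"rx":0,"ry":0,"dz":0,"dx":0,"dy":-1,"rz":0,"fingers":-1},{"rx":0,"ry":0,"dz":0,"dx":0,"dy":0,"rz":0,"fingers":-1}]'
python3 st.py
python3 - <<'E'
from g import *
im,d,c=cam("wrist")
hsv=cv2.cvtColor(im,cv2.COLOR_RGB2HSV)
for k,lo,hi in(("blue",(100,90,40),(130,255,255)),("green",(45,90,40),(85,255,255))):
  m=cv2.inRange(hsv,lo,hi);N,l,st,ce=cv2.connectedComponentsWithStats(m)
  for i in range(1,N):
    if st[i,4]>50:
      W=world(c,*ce[i],depth=np.median(d[l==i]));print(k,st[i],W.round(4),"imager",(W[:2]-O)@ex,(W[:2]-O)@ey)
s,_,_=cam("scene");cv2.imwrite("pics/c5.png",np.vstack([cv2.resize(im,(480,300)),cv2.resize(s[130:310,220:460],(400,300),interpolation=2).copy() if 0 else cv2.resize(s[130:310,180:468],(480,300))])[:,:,::-1])
E
```

```text
time: 12.78
ee_pos: [0.519, 0.128, 0.2442]
eef_rot: [0.461, 0.535, -0.462, 0.536]
ft_force: [0.2, -0.3, -0.1]
width: 0.0004
t 12.775 p [0.519  0.128  0.2442] jaw 8.47 down [-0.    -0.001 -1.   ] imager -0.0673 -0.0109 tip z 0.2332 F [ 0.2 -0.3 -0.1] Fy -0.4 w 0.00044533979324433697
blue [595 107  26  15 211] [0.8258 0.2508 0.0459] imager 0.25433738863158933 0.06515405742653743
blue [ 359  193   43   26 1051] [0.5917 0.111  0.0573] imager 0.0021772486470827347 -0.038436916916383006
green [335   0  35  29 826] [0.5204 0.2779 0.1407] imager -0.04369543847698115 0.13717709507823042
```

View pics/c5.png

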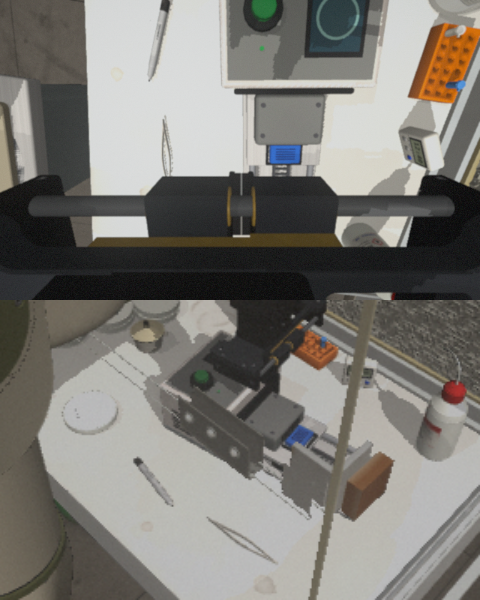

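The seal plate is shut against the face, the button and key are up, and a small green lamp now shows on the roof at (262,48). The marker, forceps and spare plate are in place, and the robot touches nothing.

```bash
python3 -c "
from bench import *
print(close_job())"
```

```text
the job is handed in; nothing more can be done
None
```

The carriage is locked home, the green key has been pressed and released, and the job is handed in after about 13 s of robot time (limit 40 s). No verdict was reported.

**What I did:** With the fingers shut, I pressed the blue button fully down. I kept it down while pushing the carriage in until it stopped, 120.3 mm from the start, with the push force rising from 2 to 9 N. I then lifted straight off, and pressed the green key 5 mm down to its hard stop before letting it go.

**Last checks:**
- **Button:** up, 57 mm above the worktop, and about 1.5 mm from its expected home position along the slide.
- **Carriage:** the black seal plate is closed against the imager's face.
- **Key:** back at its earlier height of about 0.141 m, and a small green lamp, which I took for the start signal, shows on the roof.
- **Bystanders:** the marker, forceps and spare plate look unmoved, judged by eye, not measured.
- **Robot:** no contact force (under 0.5 N).

**Not checked:** the culture plate is hidden inside the chamber, so I could not see it after the push. I saw it lying in its nest before the push, and the push was slow.

**Errors on the way:** the first move command was refused for missing keys, with no motion. No check failed or disagreed beyond 2–4 mm of measuring spread.

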